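# Flats up and packing stack: set a wax bench up for gating

### The arm

A 6-joint arm with a two-finger parallel gripper is mounted at the origin on the work surface. World frame = base frame: x ahead of the robot, y to its left, z up, the work surface at z = 0. Lengths are in mm, angles in rad, forces in N, time in s.
With the tool pointing down it reaches from about 275 to 750 mm from the base axis. Payload 10.2 kg.
Tool frame: the origin (TCP) lies on the centre line of the jaws, within the pads' length; the fingertips stand 17 mm ahead of it and the grasp point (between the pads) lies 2 mm behind it (ctrl.tip_extent is the distance from the TCP to the fingertips, in mm); z points along the fingers, y is the line along which they close (so a half turn about z gives the same grasp; the last joint's range is limited). The gripper opens to 85 mm and grips with 20 to 120 N. Pads are 22 mm wide; open, the fingers measure 114 mm over their backs; the gripper's body (76 mm by 85 mm) begins 54 mm behind the grasp point. The pads swing forward as they close: fully open they stand 13 mm farther back than shut.
Start: joints at [0.995, 0.313, 1.498, -0, 1.331, -0.223], TCP at [181.414, 492.666, 248.294] pointing down, gripper open.
Joint ranges: [-2.94, 2.94], [-0.97, 2.17], [0.19, 2.56], [-1.23, 4.37], [0.02, 3.11], [-2.88, 2.88]. Speed limits (rad/s): [2.39, 2.39, 3.01, 3.14, 3.14, 3.14].

### API

Orientations are given as a unit quaternion [w, x, y, z].
In Python, from rig import sensors, capture, ctrl, cut_out, place_of gives the robot as it stands.
- The arm moves only by the shell command python3 -m jog 'ROWS' [FORCE]. ROWS is JSON, a list of rows, each a list of 3 entries, a list of its own where there are three numbers: the shift along the world's x, y, z in mm, then the turn, a rotation vector about the world's x, y, z in degrees, then the closure, from 0 (fully open) to 1 (shut). A call has exactly 8 rows; each row is the pose to reach, as a shift and turn from the pose commanded when the call began; what a row does not reach only later rows make up. A row lasts 1/12 s, in which the tool goes at most 41.7 mm and 7.16 degrees, less where a joint would pass 70% of its speed; a pose out of reach is approached as far as the arm can. A call with a gripper value outside its range is refused whole. The fingers move at their own pace and stop on an object; FORCE is the grip in N (left out, the last holds). Time passes only in rows, so rows that repeat a pose let the fingers close, or fill a call up. It gives the time, the measured TCP pose, the force and the opening at its end, in the units of the state.
- sensors.sense(): the state, without advancing time (a new reading comes with each control period).
- capture(name): name is "scene" or "top" or "wrist"; returns a dict with "color" (420x560x3 uint8, blue, green, red), "z_map" (420x560 float32, mm along the optical axis (not along the pixel's ray), 0 where there is no reading), "camera_matrix" (3x3 intrinsics, pixels), "k1" (the pictures are not rectified: a ray, as slopes to the right and down, at radius r is drawn at 1 + k1 r^2 times it, then the intrinsics apply), "R" (3x3) and "t" (3): a world point X has camera coordinates R X + t. Camera axes: x right, y down, z forward; pixel columns grow to the right and rows downward; lengths in mm; the calibration is good to about 2 mm. A picture is of the moment at which its call begins.
- ctrl.finish_job(): hands the job in, once; it reports no verdict.
Trained networks look in a picture, given as the dict that the camera call returned (one of the last four; its "shot" number tells which), for a name from the list of things; names that differ only in an ending like _2 or _b are one class to them, and where a whole thing is asked for, a point or a joint stands for the part that bears it (a point fixed in the world has none). Each returns a list of dicts, best first, with "p" (0 to 1); they miss things now and then, are a little off and sometimes report something else, mostly with a low value. They report only what shows in the picture. A call takes as long as a camera call. They do not tell look-alikes from the thing itself.
- cut_out(picture, query): "region" (420x560 bool, what is visible of it) and "box" ([left, top, right, bottom] in pixels, round what is visible of it).
- place_of(picture, query): "centre" ([row, column] in pixels: a listed point, or the origin of a listed thing).
The state is a dict: "time_s": time; "joints": joint angles; "dq": joint speeds; "tau": joint torques, N m; "eef_pos": TCP position; "ee_rot": TCP orientation; "force": force on the tool from outside, world axes, zero at the start; "wrist_torque": the same for the moment, N m; "grip_width": opening from 0.0 (shut) to 1.0 (fully open).
Only numpy, scipy, OpenCV 4.12 (cv2) and the standard library are available. Lean on these libraries where they do the work, as an engineer would, in place of code of your own. Each camera call takes 0.05 s, during which the arm holds its last target. There are 200 camera calls.

### The job

Get the bench ready for gating the two moulded shafts: find the flat on the end of each shaft, by feel or by sight, and turn the shaft in its rest until the flat faces straight up. Then build the support for the runner bar by stacking all the aluminium cases that are there on the middle of the steel base plate, largest at the bottom and smallest on top, each lying flat on a long face, centred on the one below, with the long sides parallel. Leave the other things on the bench where they are.

Things in the scene. Friction and masses are not known exactly. Their poses are not given: they have to be found in the camera images.
- shaft_left_mid (a point): Grip point on the left shaft's axis, midway between its posts, 110 mm above the bench. Shaft: olive-green wax, round, 40 mm diameter, lying level; runs from x = -85 to +120 mm. x = along the axis towards the end with the flat; z = outward normal of the flat; turns with the shaft. Starts with the flat 57 to 180 degrees from up, either side, often out of sight.
- shaft_left_flat (a point): Centre of the flat on the left shaft: 48 mm long by 28 mm wide, cut into the free +x end outside the posts (72 to 120 mm from the mid point), 14 mm from the axis against 20 mm for the round, so a fingertip feels it 6 mm lower. Axes as for the mid point: z = outward normal of the flat.
- rest_left: Blue rest of the left shaft, bolted down, place and yaw vary; origin under its middle, x along the shaft. Foot 190 x 110 x 12 mm; two posts at x = +-55 mm, 16 mm thick, 62 mm wide, caps of 27 mm radius round the axis; 94 mm of plain round shaft is free between them. The shaft turns in it either way, more than a full turn, with slight friction (0.05 N m) and stays where left.
- shaft_right_mid (a point): Grip point on the right shaft's axis, midway between its posts, 110 mm above the bench. Shaft: olive-green wax, round, 40 mm diameter, lying level; runs from x = -85 to +120 mm. x = along the axis towards the end with the flat; z = outward normal of the flat; turns with the shaft. Starts with the flat 57 to 180 degrees from up, either side, often out of sight.
- shaft_right_flat (a point): Centre of the flat on the right shaft: 48 mm long by 28 mm wide, cut into the free +x end outside the posts (72 to 120 mm from the mid point), 14 mm from the axis against 20 mm for the round, so a fingertip feels it 6 mm lower. Axes as for the mid point: z = outward normal of the flat.
- rest_right: Blue rest of the right shaft, bolted down, place and yaw vary; origin under its middle, x along the shaft. Foot 190 x 110 x 12 mm; two posts at x = +-55 mm, 16 mm thick, 62 mm wide, caps of 27 mm radius round the axis; 94 mm of plain round shaft is free between them. The shaft turns in it either way, more than a full turn, with slight friction (0.05 N m) and stays where left.
- base_plate: fixed flat steel plate on the bench, 200 (its x) by 120 (its y) by 8 mm high; origin at the centre of its underside, so its top is 8 mm above the bench; the stack is built on its middle. Its place and yaw vary.
- case_a: closed aluminium mould case, a plain bar-shaped block of square section, 150 mm long (its x) by 68 mm by 68 mm (y and z, so any of its four long faces may be the underside); origin at its CENTRE; lies flat on a long face at the start, z up; about 500 g. May be absent (None).
- case_b: closed aluminium mould case, a plain bar-shaped block of square section, 124 mm long (its x) by 56 mm by 56 mm (y and z, so any of its four long faces may be the underside); origin at its CENTRE; lies flat on a long face at the start, z up; about 360 g. May be absent (None).
- case_c: closed aluminium mould case, a plain bar-shaped block of square section, 98 mm long (its x) by 44 mm by 44 mm (y and z, so any of its four long faces may be the underside); origin at its CENTRE; lies flat on a long face at the start, z up; about 240 g. May be absent (None).
- case_d: closed aluminium mould case, a plain bar-shaped block of square section, 72 mm long (its x) by 32 mm by 32 mm (y and z, so any of its four long faces may be the underside); origin at its CENTRE; lies flat on a long face at the start, z up; about 140 g. May be absent (None).
- bushing_1: bystander: olive wax flanged bushing standing on its flange, flange 68 mm across, 46 mm high; origin at the centre of its underside. Leave it alone.
- bushing_2: bystander: olive wax flanged bushing standing on its flange, flange 68 mm across, 46 mm high; origin at the centre of its underside. Leave it alone.
- bushing_3: bystander: olive wax flanged bushing standing on its flange, flange 68 mm across, 46 mm high; origin at the centre of its underside. Leave it alone.
- spray_can: bystander: white can 56 mm diameter, 170 mm high; origin under its centre. Leave it alone.
- release_jar: bystander: amber jar 60 mm diameter, 70 mm high; origin under its centre. Leave it alone.
- trim_knife: bystander: small spatula lying on the bench. Leave it alone.
Things that resemble listed ones, but are neither listed nor needed, are in the scene too. Leave any brown look-alike of the case_d alone.

How it is judged (in metres and radians):
On the way, in this order (a step that is already met when the one before it is completed fails the run):
1. the flats of both shafts face up (within 8 degrees) (angle between each of shaft_left_flat, shaft_right_flat's own z axis and vertical below 0.14 rad), for 0.3 s.
2. all cases present are stacked on the base plate, largest at the bottom ((angle between case_a's own y axis and vertical below 0.06 rad or angle between case_a's own y axis and vertical above 3.0816 rad or angle between case_a's own z axis and vertical below 0.06 rad or angle between case_a's own z axis and vertical above 3.0816 rad) and horizontal distance between each of case_a, case_b, case_c, case_d and base_plate below 0.03 m and ((angle between case_a's own y axis and vertical below 0.06 rad and y of case_b in the frame of case_a above 0.03 m) or (angle between case_a's own y axis and vertical above 3.0816 rad and y of case_b in the frame of case_a below -0.03 m) or (angle between case_a's own z axis and vertical below 0.06 rad and z of case_b in the frame of case_a above 0.03 m) or (angle between case_a's own z axis and vertical above 3.0816 rad and z of case_b in the frame of case_a below -0.03 m)) and horizontal distance between case_b and case_a below 0.009 m and angle between the x axis of case_b and the x axis of case_a, either way round below 0.13 rad and ((angle between case_a's own y axis and vertical below 0.06 rad and y of case_c in the frame of case_a above 0.03 m) or (angle between case_a's own y axis and vertical above 3.0816 rad and y of case_c in the frame of case_a below -0.03 m) or (angle between case_a's own z axis and vertical below 0.06 rad and z of case_c in the frame of case_a above 0.03 m) or (angle between case_a's own z axis and vertical above 3.0816 rad and z of case_c in the frame of case_a below -0.03 m)) and horizontal distance between case_c and case_a below 0.014 m and angle between the x axis of case_c and the x axis of case_a, either way round below 0.26 rad and ((angle between case_a's own y axis and vertical below 0.06 rad and y of case_d in the frame of case_a above 0.03 m) or (angle between case_a's own y axis and vertical above 3.0816 rad and y of case_d in the frame of case_a below -0.03 m) or (angle between case_a's own z axis and vertical below 0.06 rad and z of case_d in the frame of case_a above 0.03 m) or (angle between case_a's own z axis and vertical above 3.0816 rad and z of case_d in the frame of case_a below -0.03 m)) and horizontal distance between case_d and case_a below 0.02 m and angle between the x axis of case_d and the x axis of case_a, either way round below 0.39 rad and (angle between case_b's own y axis and vertical below 0.06 rad or angle between case_b's own y axis and vertical above 3.0816 rad or angle between case_b's own z axis and vertical below 0.06 rad or angle between case_b's own z axis and vertical above 3.0816 rad) and ((angle between case_b's own y axis and vertical below 0.06 rad and y of case_c in the frame of case_b above 0.03 m) or (angle between case_b's own y axis and vertical above 3.0816 rad and y of case_c in the frame of case_b below -0.03 m) or (angle between case_b's own z axis and vertical below 0.06 rad and z of case_c in the frame of case_b above 0.03 m) or (angle between case_b's own z axis and vertical above 3.0816 rad and z of case_c in the frame of case_b below -0.03 m)) and horizontal distance between case_c and case_b below 0.009 m and angle between the x axis of case_c and the x axis of case_b, either way round below 0.13 rad and ((angle between case_b's own y axis and vertical below 0.06 rad and y of case_d in the frame of case_b above 0.03 m) or (angle between case_b's own y axis and vertical above 3.0816 rad and y of case_d in the frame of case_b below -0.03 m) or (angle between case_b's own z axis and vertical below 0.06 rad and z of case_d in the frame of case_b above 0.03 m) or (angle between case_b's own z axis and vertical above 3.0816 rad and z of case_d in the frame of case_b below -0.03 m)) and horizontal distance between case_d and case_b below 0.014 m and angle between the x axis of case_d and the x axis of case_b, either way round below 0.26 rad and (angle between case_c's own y axis and vertical below 0.06 rad or angle between case_c's own y axis and vertical above 3.0816 rad or angle between case_c's own z axis and vertical below 0.06 rad or angle between case_c's own z axis and vertical above 3.0816 rad) and ((angle between case_c's own y axis and vertical below 0.06 rad and y of case_d in the frame of case_c above 0.03 m) or (angle between case_c's own y axis and vertical above 3.0816 rad and y of case_d in the frame of case_c below -0.03 m) or (angle between case_c's own z axis and vertical below 0.06 rad and z of case_d in the frame of case_c above 0.03 m) or (angle between case_c's own z axis and vertical above 3.0816 rad and z of case_d in the frame of case_c below -0.03 m)) and horizontal distance between case_d and case_c below 0.009 m and angle between the x axis of case_d and the x axis of case_c, either way round below 0.13 rad and (angle between case_d's own y axis and vertical below 0.06 rad or angle between case_d's own y axis and vertical above 3.0816 rad or angle between case_d's own z axis and vertical below 0.06 rad or angle between case_d's own z axis and vertical above 3.0816 rad)), for 0.3 s.
At the end, for the whole second after the job is handed in: Both flats face up within 0.14 rad; all cases present stand on the base plate in one stack in order of size, flat within 0.06 rad, within 30 mm of its centre; each neighbour centred within 9 mm and parallel within 0.13 rad, all at rest (all of step 1 and all of step 2 and linear speed of each of case_a, case_b, case_c, case_d below 0.02 m/s); the robot touches nothing.
It fails at once if a bushing, the can, the jar or the spatula is pushed more than 5 cm or knocked over (distance of any of bushing_1, bushing_2, bushing_3, spray_can, release_jar, trim_knife from where it was at the start of the episode above 0.05 m or angle between any of bushing_1, bushing_2, bushing_3, spray_can, release_jar's own z axis and vertical above 0.6 rad).
Of case_a, case_b, case_c, case_d only 2 to 4 are there at a start; the rules pass over those that are not, and their reading is None.
At some moment in a run one of case_a, case_b may be knocked a few centimetres aside while the robot is not near it.
Once in a run the grip may slacken for a moment while it holds something.
It also fails if it takes over 210 s, if anything falls off the work surface, if the arm or the gripper's body presses on something with over 40 N, if the wrist force passes 120 N, or if a joint passes its speed limit or range.

## Working session

There is one attempt and no reset: what is moved stays moved. The work goes in short steps, Python scripts to look and compute and a shell command to move; the robot and the scene stay as the last step left them, time stands still between calls to the robot, and variables do not carry over. Pictures are saved under pics/ and viewed, on a budget of 14 in all, crops included, one or two more only if the job needs it, and the job is handed in when it is done.

```bash
ls; mkdir -p pics
cat > h.py <<'E'
import numpy as np, cv2
from rig import sensors, capture, ctrl, cut_out, place_of
def world(p):
    K=p["camera_matrix"];R=np.array(p["R"]);t=np.array(p["t"]);z=p["z_map"]
    r,c=np.mgrid[0:z.shape[0],0:z.shape[1]]
    xd=(c-K[0][2])/K[0][0]; yd=(r-K[1][2])/K[1][1]
    x,y=xd.copy(),yd.copy()
    for _ in range(8):
        f=1+p["k1"]*(x*x+y*y); x=xd/f;y=yd/f
    P=np.stack([x*z,y*z,z],-1)
    W=(P-t)@R
    W[z<=0]=np.nan
    return W
def pix(p,X):
    c=np.array(p["R"])@np.array(X,float)+p["t"]; x,y=c[:2]/c[2]; f=1+p["k1"]*(x*x+y*y)
    K=p["camera_matrix"]; return K[0][0]*x*f+K[0][2],K[1][1]*y*f+K[1][2]
def rect(W,m,zlo,zhi):
    q=W[m]; q=q[(q[:,2]>zlo)&(q[:,2]<zhi)]
    (cx,cy),(w,h),a=cv2.minAreaRect(q[:,:2].astype(np.float32))
    if w<h: w,h,a=h,w,a+90
    return (round(cx,1),round(cy,1)),(round(w,1),round(h,1)),round((a+90)%180-90,1),round(float(np.median(q[:,2])),1),len(q)
E
python3 - <<'E'
from h import *
print(sensors.sense())
T=capture("top"); S=capture("scene")
cv2.imwrite("pics/top.png",T["color"]);cv2.imwrite("pics/scene.png",S["color"])
for n,p in(("top",T),("scene",S)):
    W=world(p)
    for q in["shaft_left_mid","shaft_left_flat","rest_left","base_plate","case_a","case_b","case_c","case_d","bushing_1","spray_can","release_jar","trim_knife"]:
        for o in place_of(p,q)[:5]:
            r,c=o["centre"]; i,j=int(r),int(c)
            w=W[i,j] if 0<=i<420 and 0<=j<560 else None
            print(n,q,round(o["p"],2),[round(r),round(c)],None if w is None else w.round())
E
```

```text
pics
{'time_s': 0.0, 'joints': array([ 9.94581634e-01,  3.13451332e-01,  1.49842720e+00,  5.98077766e-06,
        1.33101561e+00, -2.23427475e-01]), 'dq': array([ 1.65509103e-04,  2.75199133e-04,  4.68581255e-05, -3.42100859e-04,
        1.10140539e-03, -2.54657170e-05]), 'tau': array([-3.91747235e-04, -4.12252343e+01, -2.59744102e+01, -2.20333741e-04,
        4.15917064e-03,  4.02602410e-06]), 'eef_pos': array([181.28742611, 492.4560541 , 247.7381046 ]), 'ee_rot': array([-2.55979938e-04,  1.75480955e-01,  9.84482611e-01, -5.98290239e-04]), 'force': array([-1.01392601, -0.0416221 ,  0.48371682]), 'wrist_torque': array([ 0.06078262, -0.00620842,  0.02978395]), 'grip_width': 1.001640916443699}
top shaft_left_mid 0.79 [238, 133] [465. 346. 129.]
top shaft_left_flat 0.98 [198, 122] [564. 367. 131.]
top shaft_left_flat 0.19 [198, 415] [ 518. -381.   16.]
top rest_left 0.87 [241, 146] [476. 347.  12.]
top rest_left 0.48 [163, 323] [ 638. -146.   27.]
top base_plate 0.84 [180, 236] [623.  96.   5.]
top base_plate 0.28 [236, 332] [ 434. -139.   57.]
top case_a 0.89 [187, 360] [ 562. -233.   
[... 2391 characters left out ...]
43.]
scene case_d 0.93 [264, 301] [636. -69.  33.]
scene case_d 0.86 [252, 217] [ 463. -162.   57.]
scene case_d 0.85 [222, 248] [467. -37.  67.]
scene case_d 0.69 [296, 284] [ 648. -169.   22.]
scene case_d 0.64 [199, 276] [459. 108.  43.]
scene bushing_1 0.92 [345, 304] [ 750. -258.   24.]
scene bushing_1 0.59 [180, 259] [341. 207.   9.]
scene bushing_1 0.55 [215, 380] [714. 246.   6.]
scene spray_can 0.65 [198, 387] [717. 281.  47.]
scene spray_can 0.44 [333, 201] [ 611. -406.  125.]
scene release_jar 0.56 [366, 267] [ 716. -349.   39.]
scene trim_knife 0.75 [142, 322] [481. 337. 119.]
scene trim_knife 0.64 [276, 120] [ 284. -307.    6.]
scene trim_knife 0.6 [252, 215] [ 457. -161.   56.]
```

View pics/top.png

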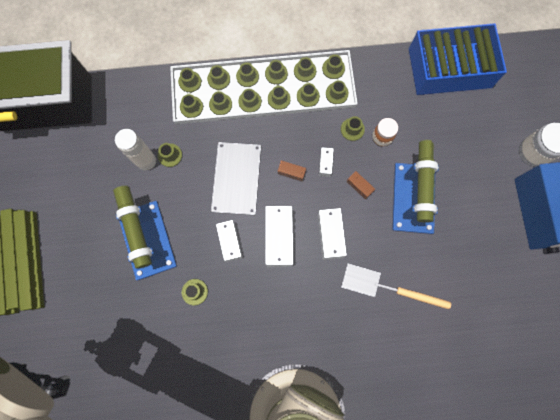

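View pics/scene.png

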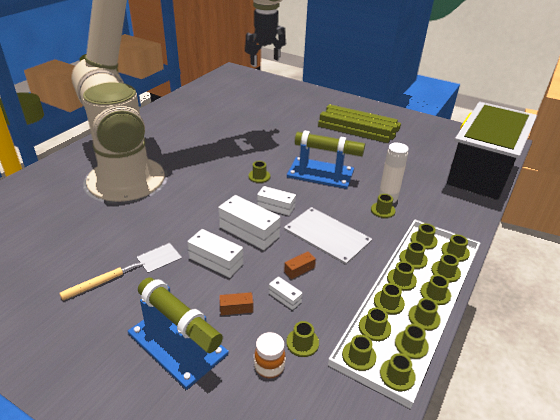

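Both pictures show four white cases: a at top-view px (279,236), b (332,233), c (228,240) and d (326,160). There are two brown look-alikes, the plate at (237,178), and rests at (145,240) and (415,200). I'll measure them all and check the shaft ends in the point clouds for the flats.

```bash
cat >> h.py <<'E'
def shaft(W,c,d):
    """points near shaft end -> along axis s, angle about x axis from up (toward +left side), radius. c mid xy, d axis yaw deg"""
    a=np.deg2rad(d); u=np.array([np.cos(a),np.sin(a)]); n=np.array([-np.sin(a),np.cos(a)])
    q=W.reshape(-1,3); q=q[~np.isnan(q[:,0])]
    e=q[:,:2]-c; s=e@u; l=e@n; h=q[:,2]-110
    return s,l,h
E
python3 - <<'E'
from h import *
T=capture("top"); S=capture("scene"); np.savez("ts.npz",T=world(T),S=world(S))
for n,p in(("top",T),("scene",S)):
    W=world(p)
    M=cv2.cvtColor(p["color"],cv2.COLOR_BGR2HSV)
    X,Y,Z=W[...,0],W[...,1],W[...,2]
    for nm,(x,y,zt,r) in dict(a=(437,-5,68,100),b=(438,-138,56,70),c=(440,108,44,70),d=(640,-151,32,52)).items():
        m=(np.hypot(X-x,Y-y)<r)&(M[...,1]<60)
        print(n,nm,rect(W,m,zt-9,zt+9))
    m=(np.hypot(X-623,Y-96)<125)&(M[...,1]<60)&(M[...,2]>120); print(n,"plate",rect(W,m,1,16))
    for nm,(x,y) in dict(L=(476,347),R=(530,-393)).items():
        m=(np.hypot(X-x,Y-y)<135); 
        olive=m&(M[...,0]>20)&(M[...,0]<45)&(M[...,1]>100)&(Z>85)
        print(n,"shaft",nm,rect(W,olive,85,140)); print(n,"foot",nm,rect(W,m&(M[...,0]>95)&(M[...,0]<130)&(M[...,1]>100),3,20))
E
```

```text
top a ((447.1, -6.1), (149.7, 67.2), -5.9, 68.1, 1557)
top b ((441.6, -144.6), (123.9, 56.4), -0.4, 56.2, 1046)
top c ((450.8, 125.1), (97.4, 44.2), 8.7, 44.1, 643)
top d ((644.6, -156.0), (73.3, 32.4), -10.9, 32.0, 310)
top plate ((620.4, 94.2), (246.2, 243.8), -39.4, 7.2, 3797)
top shaft L ((495.2, 350.2), (203.3, 35.7), 13.6, 127.3, 858)
top foot L ((477.5, 349.2), (189.0, 116.6), 13.9, 11.8, 1445)
top shaft R ((538.0, -383.2), (201.8, 32.9), -10.9, 128.0, 761)
top foot R ((522.2, -382.7), (189.9, 109.9), -10.5, 12.5, 1366)
scene a ((449.1, -4.8), (154.5, 71.6), -4.5, 67.2, 1090)
scene b ((442.1, -142.1), (127.9, 60.7), -0.4, 55.3, 934)
scene c ((452.2, 126.8), (99.5, 49.7), 8.8, 43.1, 406)
scene d ((645.8, -154.2), (72.4, 34.9), -11.4, 31.4, 417)
scene plate ((623.4, 93.6), (245.8, 243.5), 22.5, 6.9, 2572)
scene shaft L ((499.0, 344.3), (203.9, 33.9), 13.4, 120.3, 698)
scene foot L ((480.9, 345.0), (190.4, 118.0), 13.1, 10.6, 1073)
scene shaft R ((539.6, -381.3), (207.0, 48.1), -10.5, 125.6, 1657)
scene foot R ((521.6, -381.8), (192.3, 109.4), -10.8, 12.7, 2405)
```

Run:
```python
from h import *
D=np.load("ts.npz")
for nm,c,d in(("L",(478.5,346.8),13.6),("R",(521.6,-381.5),-10.7)):
  for n in "TS":
    s,l,h=shaft(D[n],np.array(c),d); R=np.hypot(l,h); A=np.rad2deg(np.arctan2(-l,h)) # rot about +x: up->-y(left is +l)
    for nn,(lo,hi) in dict(end=(76,116),mid=(-40,40)).items():
        k=(s>lo)&(s<hi)&(R<26)
        print(nm,n,nn,[(b,round(float(np.median(R[k&(abs(A-b)<7.5)])),1),int((k&(abs(A-b)<7.5)).sum())) for b in range(-180,181,15) if (k&(abs(A-b)<7.5)).sum()>3])
W=D["T"];p=capture("top");M=cv2.cvtColor(p["color"],cv2.COLOR_BGR2HSV)
X,Y,Z=W[...,0],W[...,1],W[...,2]
m=(np.hypot(X-622,Y-95)<125)&(M[...,1]<40)&(M[...,2]>120)
m=cv2.morphologyEx(m.astype(np.uint8),cv2.MORPH_OPEN,np.ones((7,7)))>0
print(rect(W,m,-5,20))
```

```text
L T end [(-60, 19.6, 10), (-45, 20.0, 15), (-30, 19.6, 27), (-15, 19.5, 31), (0, 19.3, 29), (15, 20.2, 34), (30, 19.4, 35), (45, 20.0, 31), (60, 20.0, 22), (75, 19.4, 14), (90, 19.5, 10)]
L T mid [(-75, 19.3, 8), (-60, 19.3, 18), (-45, 19.3, 35), (-30, 19.1, 50), (-15, 19.7, 61), (0, 19.6, 66), (15, 20.0, 72), (30, 19.8, 68), (45, 19.9, 60), (60, 19.9, 55), (75, 20.0, 34), (90, 19.8, 15), (105, 19.9, 9)]
L S end [(-30, 21.9, 4), (-15, 21.5, 9), (0, 19.8, 19), (15, 18.9, 21), (30, 18.8, 21), (45, 18.0, 24), (60, 16.4, 20), (75, 15.7, 17), (90, 17.0, 17), (105, 16.0, 15), (120, 17.9, 18), (135, 16.9, 9)]
L S mid [(-30, 21.8, 14), (-15, 20.7, 25), (0, 19.4, 34), (15, 18.3, 39), (30, 17.4, 37), (45, 18.6, 37), (60, 17.2, 42), (75, 17.7, 40), (90, 17.9, 39), (105, 17.4, 30), (120, 17.4, 23), (135, 18.7, 19), (150, 18.9, 6)]
R T end [(-90, 17.5, 6), (-75, 17.9, 18), (-60, 18.3, 14), (-45, 19.4, 28), (-30, 18.5, 28), (-15, 20.5, 35), (0, 20.1, 33), (15, 22.0, 25), (30, 19.2, 8), (45, 17.0, 15), (75, 17.8, 6), (90, 18.6, 7)]
R T mid [(-90, 17.6, 18), (-75, 18.1, 24), (-60, 18.3, 39), (-45, 18.7, 64), (-30, 19.3, 61), (-15, 19.3, 69), (0, 20.4, 67), (15, 21.1, 68), (30, 20.9, 52), (45, 21.2, 33), (60, 21.8, 19), (75, 21.5, 4)]
R S end [(-60, 20.0, 4), (-45, 20.1, 17), (-30, 20.4, 34), (-15, 20.7, 44), (0, 21.0, 48), (15, 20.4, 63), (30, 16.8, 48), (45, 15.4, 40), (60, 15.1, 34), (75, 15.0, 34), (90, 16.8, 49), (105, 17.9, 22)]
R S mid [(-45, 20.3, 33), (-30, 20.4, 57), (-15, 20.4, 77), (0, 20.2, 90), (15, 20.1, 95), (30, 19.8, 102), (45, 19.4, 91), (60, 19.4, 74), (75, 19.3, 62), (90, 18.9, 34), (105, 18.7, 11)]
((613.4, 68.0), (235.3, 192.0), -8.7, 6.6, 4416)
```

Right flat: visible at about +65° about the shaft x axis, leaning to the right side. Left flat: hidden on the underside. I'll go above the left shaft, align the jaws across it and try a tilt.

```bash
python3 -m jog '[[[297,-146,0],[0,0,33.8],0],[[297,-146,0],[0,0,33.8],0],[[297,-146,0],[0,0,33.8],0],[[297,-146,0],[0,0,33.8],0],[[297,-146,0],[0,0,33.8],0],[[297,-146,0],[0,0,33.8],0],[[297,-146,0],[0,0,33.8],0],[[297,-146,0],[0,0,33.8],0]]' 40
python3 -m jog '[[[0,-60,0],[48.6,11.8,0],0],[[0,-60,0],[48.6,11.8,0],0],[[0,-60,0],[48.6,11.8,0],0],[[0,-60,0],[48.6,11.8,0],0],[[0,-60,0],[48.6,11.8,0],0],[[0,-60,0],[48.6,11.8,0],0],[[0,-60,0],[48.6,11.8,0],0],[[0,-60,0],[48.6,11.8,0],0]]'
python3 - <<'E'
from h import *
s=sensors.sense();print(s["joints"].round(2),s["eef_pos"])
w=capture("wrist");cv2.imwrite("pics/w1.png",w["color"])
T=capture("top");W=world(T);X,Y,Z=W[...,0],W[...,1],W[...,2]
M=cv2.cvtColor(T["color"],cv2.COLOR_BGR2HSV)
m=(np.hypot(X-622,Y-95)<125)&(M[...,1]<40)&(M[...,2]>150)
m=cv2.morphologyEx(m.astype(np.uint8),cv2.MORPH_OPEN,np.ones((3,3)))
n,l,st,ce=cv2.connectedComponentsWithStats(m); k=1+st[1:,4].argmax()
print(rect(W,l==k,-5,20), st[k])
E
```

```text
time_s: 2.12
eef_pos: [464.8, 353.0, 248.4]
ee_rot: [0.0, -0.118, 0.993, 0.0]
force: [0.3, 1.3, -0.8]
grip_width: 0.993
time_s: 2.78
eef_pos: [463.4, 292.5, 246.2]
ee_rot: [-0.052, -0.104, 0.899, 0.422]
force: [-0.7, -0.4, -0.8]
grip_width: 0.996
[-0.    0.39  1.64  0.85  1.46 -2.06] [463.382379   292.54273196 246.21242796]
((655.3, 92.2), (147.5, 123.5), -9.5, 8.0, 1179) [ 216  142   45   53 1257]
```

View pics/w1.png

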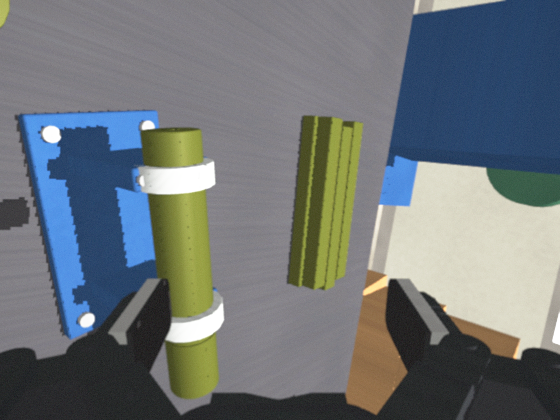

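The near (+x) end of the left shaft, at (190,380), looks round from this side, so its flat is underneath. Next: tilt further, approach, grip, and turn.

```bash
python3 -m jog '[[[36,-32,-95],[14.6,3.5,0],0],[[36,-32,-95],[14.6,3.5,0],0],[[36,-32,-95],[14.6,3.5,0],0],[[36,-32,-95],[14.6,3.5,0],0],[[36,-32,-95],[14.6,3.5,0],0],[[36,-32,-95],[14.6,3.5,0],0],[[36,-32,-95],[14.6,3.5,0],0],[[36,-32,-95],[14.6,3.5,0],0]]'
python3 - <<'E'
from h import *
from scipy.spatial.transform import Rotation as Ro
s=sensors.sense();q=s["ee_rot"];R=Ro.from_quat(q[[1,2,3,0]]).as_matrix();print(s["joints"].round(2),s["eef_pos"].round(1),R.round(2))
p=capture("wrist");W=world(p)
s_,l,h=shaft(W,np.array((478.5,346.8)),13.6)
for lo,hi in((-40,0),(0,40),(76,116)):
    k=(s_>lo)&(s_<hi)&(np.hypot(l,h)<30)
    if k.sum()<10: print(lo,k.sum()); continue
    f=lambda v:np.hypot(l[k]-v[0],h[k]-v[1])-20
    from scipy.optimize import least_squares
    r=least_squares(f,[0,0],loss="soft_l1");print(lo,hi,k.sum(),r.x.round(1),abs(r.fun).mean().round(2))
E
```

```text
time_s: 3.55
eef_pos: [499.1, 263.1, 155.2]
ee_rot: [-0.063, -0.102, 0.838, 0.533]
force: [-0.4, 0.2, -0.3]
grip_width: 0.997
[-0.12  0.66  1.64  1.02  1.52 -2.36] [499.1 263.1 155.2] [[-0.97 -0.1  -0.21]
 [-0.24  0.41  0.88]
 [-0.    0.91 -0.42]]
-40 0 4188 [ 4.  -0.4] 0.42
0 40 3573 [ 4.3 -0.4] 0.41
76 116 2671 [ 4.5 -0.2] 0.36
```

```bash
python3 -m jog '[[[-11,44,-23],[0,0,0],0],[[-22,88,-46],[0,0,0],0],[[-22,88,-46],[0,0,0],0],[[-22,88,-46],[0,0,0],0],[[-22,88,-46],[0,0,0],0],[[-22,88,-46],[0,0,0],0],[[-22,88,-46],[0,0,0],0],[[-22,88,-46],[0,0,0],0]]'
python3 -m jog '[[[0,0,0],[0,0,0],1],[[0,0,0],[0,0,0],1],[[0,0,0],[0,0,0],1],[[0,0,0],[0,0,0],1],[[0,0,0],[0,0,0],1],[[0,0,0],[0,0,0],1],[[0,0,0],[0,0,0],1],[[0,0,0],[0,0,0],1]]' 40
python3 -m jog '[[[0,0,0],[-54,-13,0],1],[[0,0,0],[-54,-13,0],1],[[0,0,0],[-54,-13,0],1],[[0,0,0],[-54,-13,0],1],[[0,0,0],[-54,-13,0],1],[[0,0,0],[-54,-13,0],1],[[0,0,0],[-54,-13,0],1],[[0,0,0],[-54,-13,0],1]]'
python3 -m jog '[[[0,0,0],[-54,-13,0],1],[[0,0,0],[-54,-13,0],1],[[0,0,0],[-54,-13,0],1],[[0,0,0],[-54,-13,0],1],[[0,0,0],[-54,-13,0],1],[[0,0,0],[-54,-13,0],1],[[0,0,0],[-54,-13,0],1],[[0,0,0],[-54,-13,0],1]]'
python3 - <<'E'
from h import *
print(sensors.sense()["joints"].round(2))
for n in("top","scene"):
    p=capture(n);s,l,h=shaft(world(p),np.array((477.8,349.3)),13.6); R=np.hypot(l,h); A=np.rad2deg(np.arctan2(-l,h))
    k=(s>76)&(s<116)&(R<26)
    print(n,[(b,round(float(np.median(R[k&(abs(A-b)<7.5)])),1),int((k&(abs(A-b)<7.5)).sum())) for b in range(-180,181,15) if (k&(abs(A-b)<7.5)).sum()>3])
E
```

```text
time_s: 4.27
eef_pos: [477.9, 349.4, 108.0]
ee_rot: [-0.063, -0.1, 0.837, 0.534]
force: [0.4, 0.6, -0.2]
grip_width: 0.997
time_s: 4.93
eef_pos: [477.2, 350.8, 109.4]
ee_rot: [-0.064, -0.101, 0.836, 0.535]
force: [-3.4, 1.3, 13.0]
grip_width: 0.458
time_s: 5.6
eef_pos: [477.3, 350.0, 108.7]
ee_rot: [-0.009, -0.118, 0.99, 0.078]
force: [-4.8, -6.3, 3.9]
grip_width: 0.454
time_s: 6.27
eef_pos: [477.5, 349.0, 109.1]
ee_rot: [0.046, -0.107, 0.912, -0.394]
force: [1.1, -18.1, 6.6]
grip_width: 0.452
[ 0.7   0.86  1.19 -0.71  1.55 -0.92]
top [(-60, 17.3, 11), (-45, 17.5, 11), (-30, 18.8, 15), (-15, 18.7, 33), (0, 19.4, 32), (15, 20.1, 33), (30, 21.2, 38), (45, 21.0, 34), (60, 21.3, 19)]
scene [(-15, 21.0, 9), (0, 20.5, 18), (15, 20.4, 17), (30, 18.2, 25), (45, 19.3, 23), (60, 16.9, 20), (75, 15.5, 17), (90, 13.9, 13), (105, 12.8, 12), (120, 13.5, 11), (135, 15.6, 15), (150, 17.3, 18)]
```

The scene cloud now shows the left flat at about +107°. I'll ratchet: open, swing back around the shaft, re-grip, and turn −107°.

```bash
python3 -m jog '[[[0,0,0],[0,0,0],0],[[0,0,0],[0,0,0],0],[[0,0,0],[0,0,0],0],[[0,0,0],[0,0,0],0],[[0,0,0],[0,0,0],0],[[0,0,0],[0,0,0],0],[[0,0,0],[0,0,0],0],[[0,0,0],[0,0,0],0]]'
python3 -m jog '[[[0,0,0],[54,13,0],0],[[0,0,0],[54,13,0],0],[[0,0,0],[54,13,0],0],[[0,0,0],[54,13,0],0],[[0,0,0],[54,13,0],0],[[0,0,0],[54,13,0],0],[[0,0,0],[54,13,0],0],[[0,0,0],[54,13,0],0]]'
python3 -m jog '[[[0,0,0],[54,13,0],0],[[0,0,0],[54,13,0],0],[[0,0,0],[54,13,0],0],[[0,0,0],[54,13,0],0],[[0,0,0],[54,13,0],0],[[0,0,0],[54,13,0],0],[[0,0,0],[54,13,0],0],[[0,0,0],[54,13,0],0]]'
python3 -m jog '[[[0,0,0],[0,0,0],1],[[0,0,0],[0,0,0],1],[[0,0,0],[0,0,0],1],[[0,0,0],[0,0,0],1],[[0,0,0],[0,0,0],1],[[0,0,0],[0,0,0],1],[[0,0,0],[0,0,0],1],[[0,0,0],[0,0,0],1]]' 40
python3 -m jog '[[[0,0,0],[-52,-12.6,0],1],[[0,0,0],[-52,-12.6,0],1],[[0,0,0],[-52,-12.6,0],1],[[0,0,0],[-52,-12.6,0],1],[[0,0,0],[-52,-12.6,0],1],[[0,0,0],[-52,-12.6,0],1],[[0,0,0],[-52,-12.6,0],1],[[0,0,0],[-52,-12.6,0],1]]'
python3 -m jog '[[[0,0,0],[-52,-12.6,0],1],[[0,0,0],[-52,-12.6,0],1],[[0,0,0],[-52,-12.6,0],1],[[0,0,0],[-52,-12.6,0],1],[[0,0,0],[-52,-12.6,0],1],[[0,0,0],[-52,-12.6,0],1],[[0,0,0],[-52,-12.6,0],1],[[0,0,0],[-52,-12.6,0],1]]'
cat >> h.py <<'E'
from scipy.optimize import least_squares
def flatang(p,c,d,g,Lmin=78,Lmax=115):
    """angle of flat (deg about +x from up) by fitting D-profile: max(n.r-?) ; g guess"""
    s,l,h=shaft(world(p),np.array(c),d); R=np.hypot(l,h)
    k=(s>Lmin)&(s<Lmax)&(R<27); l,h=l[k],h[k]
    km=(s>-40)&(s<40)&(R<27)
    best=None
    for a0 in np.arange(-180,180,3):
        a=np.deg2rad(a0)
        def f(v):
            y,z=l-v[0],h-v[1]
            sd=np.maximum(np.hypot(y,z)-20,-y*np.sin(a)+z*np.cos(a)-14)
            return sd
        r=least_squares(f,[0,0],loss="soft_l1",bounds=([-6,-6],[6,6]))
        if best is None or r.cost<best[0]: best=(r.cost,a0,r.x.round(1),k.sum())
    return best
E
python3 - <<'E'
from h import *
for n in("top","scene"):
    p=capture(n); print(n,flatang(p,(477.8,349.3),13.6,0),flatang(p,(521.6,-381.5),-10.7,0))
cv2.imwrite("pics/w2.png",capture("scene")["color"][110:220,260:420])
E
```

```text
time_s: 7.03
eef_pos: [477.1, 350.3, 107.3]
ee_rot: [0.045, -0.108, 0.914, -0.389]
force: [0.6, 0.1, -0.1]
grip_width: 1.0
time_s: 7.7
eef_pos: [477.8, 349.9, 108.3]
ee_rot: [-0.009, -0.117, 0.989, 0.085]
force: [-1.2, -0.9, 1.0]
grip_width: 1.0
time_s: 8.37
eef_pos: [477.7, 349.4, 107.3]
ee_rot: [-0.063, -0.099, 0.836, 0.536]
force: [-0.5, 0.3, -0.6]
grip_width: 1.0
time_s: 9.03
eef_pos: [477.1, 351.2, 109.3]
ee_rot: [-0.063, -0.101, 0.837, 0.534]
force: [-1.5, 0.5, 5.8]
grip_width: 0.455
time_s: 9.7
eef_pos: [477.3, 350.1, 108.5]
ee_rot: [-0.009, -0.12, 0.988, 0.095]
force: [0.2, -11.3, -1.4]
grip_width: 0.457
time_s: 10.37
eef_pos: [477.6, 348.8, 108.9]
ee_rot: [0.044, -0.11, 0.924, -0.362]
force: [4.3, -21.8, 1.8]
grip_width: 0.454
top (np.float64(164.7432699188062), np.int64(-6), array([-2.4,  0.1]), np.int64(241)) (np.float64(149.4803470312669), np.int64(57), array([-2.5,  0.9]), np.int64(210))
scene (np.float64(234.97688424470627), np.int64(0), array([0.9, 1.2]), np.int64(181)) (np.float64(150.30586317405684), np.int64(60), array([-0.3,  0.7]), np.int64(406))
```

```bash
python3 -m jog '[[[0,0,0],[0,0,0],0],[[0,0,0],[0,0,0],0],[[0,0,0],[0,0,0],0],[[0,0,0],[0,0,0],0],[[0,0,0],[0,0,0],0],[[-6,26,30],[0,0,0],0],[[-13,52,60],[0,0,0],0],[[-19,78,89],[0,0,0],0]]'
python3 -m jog '[[[14,-39,15],[10,2.5,0],0],[[14,-78,35],[41,10,0],0],[[14,-78,55],[41,10,0],0],[[14,-78,55],[41,10,0],0],[[14,-78,55],[41,10,0],0],[[14,-78,55],[41,10,0],0],[[14,-78,55],[41,10,0],0],[[14,-78,55],[41,10,0],0]]'
python3 - <<'E'
from h import *
for n in("top","scene","wrist"):
    p=capture(n); print(n,flatang(p,(477.8,349.3),13.6,0))
cv2.imwrite("pics/w2.png",p["color"])
E
```

```text
time_s: 11.18
eef_pos: [457.5, 429.1, 198.0]
ee_rot: [0.042, -0.11, 0.927, -0.356]
force: [0.9, -0.4, -0.6]
grip_width: 0.998
time_s: 11.85
eef_pos: [472.4, 349.4, 251.7]
ee_rot: [-0.0, -0.118, 0.993, 0.001]
force: [0.7, 0.3, -1.0]
grip_width: 1.001
top (np.float64(147.73737865904252), np.int64(-3), array([-2.5,  0.5]), np.int64(209))
scene (np.float64(198.2011685179782), np.int64(-6), array([0.9, 0.9]), np.int64(181))
wrist (np.float64(257.1237979309162), np.int64(-3), array([ 2. , -0.1]), np.int64(1910))
```

View pics/w2.png

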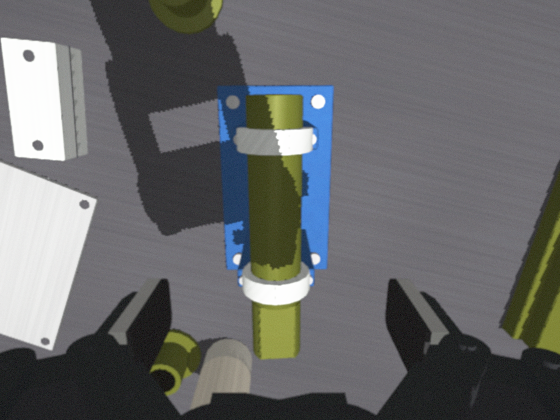

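Left flat faces up at px (278,330), within about 3–4°. On to the right shaft.

```bash
python3 -m jog '[[[25,-330,0],[0,0,-24.3],0],[[25,-330,0],[0,0,-24.3],0],[[25,-330,0],[0,0,-24.3],0],[[25,-330,0],[0,0,-24.3],0],[[25,-330,0],[0,0,-24.3],0],[[25,-330,0],[0,0,-24.3],0],[[25,-330,0],[0,0,-24.3],0],[[25,-330,0],[0,0,-24.3],0]]'
python3 -m jog '[[[24,-330,0],[0,0,0],0],[[24,-330,0],[0,0,0],0],[[24,-330,0],[0,0,0],0],[[24,-330,0],[0,0,0],0],[[24,-330,0],[0,0,0],0],[[24,-330,0],[0,0,0],0],[[24,-330,0],[0,0,0],0],[[24,-330,0],[0,0,0],0]]'
python3 -m jog '[[[0,-120,0],[0,0,0],0],[[0,-120,0],[0,0,0],0],[[0,-120,0],[0,0,0],0],[[0,-120,0],[0,0,0],0],[[0,-120,0],[0,0,0],0],[[0,-120,0],[0,0,0],0],[[0,-120,0],[0,0,0],0],[[0,-120,0],[0,0,0],0]]'
python3 - <<'E'
from h import *
print(sensors.sense()["joints"].round(2))
p=capture("wrist"); print(flatang(p,(521.6,-381.5),-10.7,0),flatang(p,(521.6,-381.5),-10.7,0,-40,40))
E
```

```text
time_s: 12.67
eef_pos: [497.0, 18.9, 251.2]
ee_rot: [-0.001, 0.092, 0.996, 0.001]
force: [0.6, -0.6, -1.3]
grip_width: 0.995
time_s: 13.33
eef_pos: [521.4, -311.3, 250.8]
ee_rot: [-0.001, 0.092, 0.996, 0.002]
force: [0.6, 0.4, 0.5]
grip_width: 0.998
time_s: 14.0
eef_pos: [521.8, -428.3, 251.8]
ee_rot: [-0.0, 0.092, 0.996, 0.002]
force: [0.7, 0.1, 1.1]
grip_width: 1.0
[-0.86  0.66  0.95  0.    1.53 -2.25]
(np.float64(190.09570220605093), np.int64(60), array([ 2. , -0.3]), np.int64(2000)) (np.float64(820.65075160227), np.int64(-123), array([ 2.7, -0.8]), np.int64(5921))
```

```bash
python3 -m jog '[[[-9,-1,-20],[26.5,-5,0],0],[[-9,-1,-45],[26.5,-5,0],0],[[-9,-1,-45],[26.5,-5,0],0],[[-9,-1,-45],[26.5,-5,0],0],[[-9,-1,-45],[26.5,-5,0],0],[[-9,-1,-45],[26.5,-5,0],0],[[-9,-1,-45],[26.5,-5,0],0],[[-9,-1,-45],[26.5,-5,0],0]]'
python3 -m jog '[[[3,16,-33],[0,0,0],0],[[6,33,-66],[0,0,0],0],[[9,49,-98],[0,0,0],0],[[9,49,-98],[0,0,0],0],[[9,49,-98],[0,0,0],0],[[9,49,-98],[0,0,0],0],[[9,49,-98],[0,0,0],0],[[9,49,-98],[0,0,0],0]]'
python3 -m jog '[[[0,0,0],[0,0,0],1],[[0,0,0],[0,0,0],1],[[0,0,0],[0,0,0],1],[[0,0,0],[0,0,0],1],[[0,0,0],[0,0,0],1],[[0,0,0],[0,0,0],1],[[0,0,0],[0,0,0],1],[[0,0,0],[0,0,0],1]]' 40
python3 -m jog '[[[0,0,0],[-55,10.5,0],1],[[0,0,0],[-55,10.5,0],1],[[0,0,0],[-55,10.5,0],1],[[0,0,0],[-55,10.5,0],1],[[0,0,0],[-55,10.5,0],1],[[0,0,0],[-55,10.5,0],1],[[0,0,0],[-55,10.5,0],1],[[0,0,0],[-55,10.5,0],1]]'
python3 - <<'E'
from h import *
for n in("top","scene"):
    p=capture(n); print(n,flatang(p,(521.8,-380.5),-10.7,0),flatang(p,(477.8,349.3),13.6,0))
E
```

```text
time_s: 14.72
eef_pos: [512.9, -429.8, 207.5]
ee_rot: [0.022, 0.089, 0.968, 0.232]
force: [-0.0, 0.0, 0.3]
grip_width: 1.0
time_s: 15.38
eef_pos: [521.4, -383.0, 110.2]
ee_rot: [0.023, 0.09, 0.968, 0.233]
force: [0.5, -0.2, -0.9]
grip_width: 1.003
time_s: 16.05
eef_pos: [521.5, -380.2, 109.4]
ee_rot: [0.021, 0.089, 0.967, 0.236]
force: [-1.6, 8.5, 8.1]
grip_width: 0.451
time_s: 16.72
eef_pos: [521.3, -380.8, 109.2]
ee_rot: [-0.024, 0.09, 0.964, -0.25]
force: [-9.1, -1.0, 0.2]
grip_width: 0.456
top (np.float64(0.0), np.int64(-180), array([0., 0.]), np.int64(0)) (np.float64(164.81238331594903), np.int64(-3), array([-2., -0.]), np.int64(240))
scene (np.float64(168.23041524990595), np.int64(0), array([-0.7,  0.9]), np.int64(405)) (np.float64(254.19733564178057), np.int64(-3), array([1.2, 1.4]), np.int64(177))
```

```bash
python3 -m jog '[[[0,0,0],[-2,0.4,0],1],[[0,0,0],[-2,0.4,0],1],[[0,0,0],[-2,0.4,0],1],[[0,0,0],[-2,0.4,0],0],[[0,0,0],[-2,0.4,0],0],[[0,0,0],[-2,0.4,0],0],[[0,0,0],[-2,0.4,0],0],[[0,0,0],[-2,0.4,0],0]]'
python3 -m jog '[[[3,19,35],[0,0,0],0],[[7,38,70],[0,0,0],0],[[11,57,105],[0,0,0],0],[[11,57,145],[30,-5.7,0],0],[[0,0,145],[30,-5.7,0],0],[[0,0,145],[30,-5.7,0],0],[[0,0,145],[30,-5.7,0],0],[[0,0,145],[30,-5.7,0],0]]'
python3 - <<'E'
from h import *
for n in("top","scene","wrist"):
    p=capture(n); print(n,flatang(p,(521.8,-380.5),-10.7,0))
W=np.array
for n in("top","scene"):
    p=capture(n); W=world(p); M=cv2.cvtColor(p["color"],cv2.COLOR_BGR2HSV);X,Y,Z=W[...,0],W[...,1],W[...,2]
    for nm,(x,y,zt,r) in dict(a=(447,-6,68,90),b=(441,-144,56,70),c=(450,125,44,65),d=(645,-155,32,48)).items():
        m=(np.hypot(X-x,Y-y)<r)&(M[...,1]<60)
        print(n,nm,rect(W,m,zt-9,zt+9))
    m=(np.hypot(X-622,Y-95)<135)&(M[...,1]<40)&(M[...,2]>90)&(Z<16)
    print([np.percentile(M[...,2][m],q) for q in(5,25,50,75,95)])
E
```

```text
time_s: 17.48
eef_pos: [521.1, -381.9, 108.2]
ee_rot: [-0.027, 0.09, 0.96, -0.265]
force: [-0.0, 0.3, 0.3]
grip_width: 1.001
time_s: 18.15
eef_pos: [519.8, -384.8, 253.4]
ee_rot: [-0.001, 0.095, 0.995, 0.0]
force: [-0.3, 0.8, -0.7]
grip_width: 1.003
top (np.float64(112.66472117122481), np.int64(-3), array([-3.3,  1.2]), np.int64(137))
scene (np.float64(177.92653415210046), np.int64(-3), array([-0.6,  0.8]), np.int64(405))
wrist (np.float64(257.61824028863225), np.int64(0), array([ 1.2, -0.2]), np.int64(1906))
top a ((0.0, 0.0), (0.0, 0.0), 0.0, nan, 0)
top b ((441.9, -145.2), (123.9, 56.0), 0.7, 56.5, 477)
top c ((450.9, 125.2), (97.7, 44.2), 8.3, 44.0, 598)
top d ((644.8, -155.9), (73.0, 32.2), -11.0, 32.0, 310)
[np.float64(116.0), np.float64(120.0), np.float64(126.0), np.float64(236.0), np.float64(241.0)]
scene a ((428.3, -20.1), (144.7, 73.4), -4.7, 67.2, 1024)
scene b ((442.2, -143.1), (129.3, 59.0), -0.4, 55.5, 941)
scene c ((452.9, 127.0), (98.3, 50.5), 10.6, 42.8, 411)
scene d ((645.8, -154.9), (72.0, 34.8), -10.0, 31.4, 414)
[np.float64(119.0), np.float64(126.0), np.float64(130.0), np.float64(241.0), np.float64(243.0)]
  return _methods._mean(a, axis=axis, dtype=dtype,
  ret = ret.dtype.type(ret / rcount)
```

Right flat is up (−3…0°). Case a seems to have been knocked aside, so I'll go above it and look.

```bash
python3 -m jog '[[[-80,320,10],[0,0,6],0],[[-80,320,10],[0,0,6],0],[[-80,320,10],[0,0,6],0],[[-80,320,10],[0,0,6],0],[[-80,320,10],[0,0,6],0],[[-80,320,10],[0,0,6],0],[[-80,320,10],[0,0,6],0],[[-80,320,10],[0,0,6],0]]'
python3 - <<'E'
from h import *
for n in("scene","wrist"):
    p=capture(n); W=world(p); M=cv2.cvtColor(p["color"],cv2.COLOR_BGR2HSV);X,Y,Z=W[...,0],W[...,1],W[...,2]
    for nm,(x,y,zt,r) in dict(a=(430,-20,68,110),b=(441,-144,56,70)).items():
        m=(np.hypot(X-x,Y-y)<r)&(M[...,1]<60)
        try: print(n,nm,rect(W,m,zt-6,zt+6))
        except Exception as e: print(e)
    for q in(100,150,200):
        m=(np.hypot(X-622,Y-95)<135)&(M[...,1]<40)&(M[...,2]>q)&(abs(Z-8)<9)
        m=cv2.morphologyEx(m.astype(np.uint8),cv2.MORPH_OPEN,np.ones((5,5)))
        k,l,st,ce=cv2.connectedComponentsWithStats(m); 
        if k>1: k=1+st[1:,4].argmax(); print(n,q,rect(W,l==k,-5,20))
cv2.imwrite("pics/w3.png",p["color"])
E
```

```text
time_s: 19.07
eef_pos: [439.9, -58.9, 263.6]
ee_rot: [-0.001, 0.04, 0.999, -0.003]
force: [1.5, -0.4, -0.9]
grip_width: 1.0
scene a ((423.7, -21.0), (153.3, 74.3), -4.6, 67.4, 1037)
scene b ((441.6, -141.6), (129.8, 62.8), -0.5, 55.6, 898)
scene 100 ((625.5, 103.2), (210.5, 137.1), -10.1, 7.2, 2305)
scene 150 ((625.1, 102.7), (206.8, 133.7), -9.7, 7.2, 2120)
scene 200 ((625.4, 101.2), (205.6, 130.7), -9.5, 7.2, 2070)
wrist a ((423.7, -17.0), (149.8, 68.2), -5.3, 67.5, 13063)
wrist b ((442.1, -139.9), (123.9, 56.7), -0.2, 55.4, 7818)
wrist 100 ((632.8, 101.2), (208.7, 126.2), -9.6, 7.7, 8609)
wrist 150 ((631.4, 98.4), (206.4, 119.7), -9.7, 7.7, 7950)
```

View pics/w3.png

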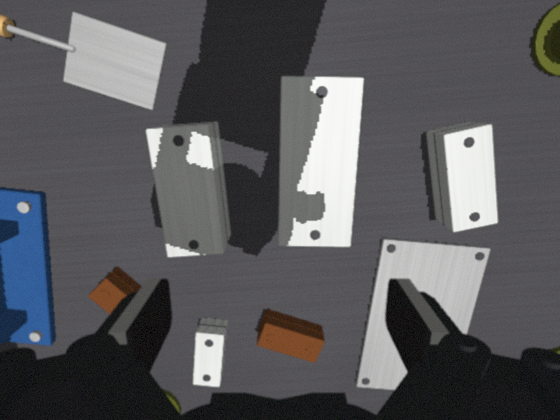

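```bash
python3 -m jog '[[[-16,40,-120],[0,0,-1],0],[[-16,40,-120],[0,0,-1],0],[[-16,40,-120],[0,0,-1],0],[[-16,40,-120],[0,0,-1],0],[[-16,40,-150],[0,0,-1],0],[[-16,40,-180],[0,0,-1],0],[[-16,40,-200],[0,0,-1],0],[[-16,40,-218],[0,0,-1],0]]'
python3 -m jog '[[[0,0,0],[0,0,0],0],[[0,0,0],[0,0,0],1],[[0,0,0],[0,0,0],1],[[0,0,0],[0,0,0],1],[[0,0,0],[0,0,0],1],[[0,0,0],[0,0,0],1],[[0,0,0],[0,0,0],1],[[0,0,0],[0,0,0],1]]' 70
python3 -m jog '[[[0,0,10],[0,0,0],1],[[0,0,20],[0,0,0],1],[[0,0,30],[0,0,0],1],[[0,0,50],[0,0,0],1],[[0,0,70],[0,0,0],1],[[0,0,70],[0,0,0],1],[[0,0,70],[0,0,0],1],[[0,0,70],[0,0,0],1]]' 70
python3 - <<'E'
from h import *
p=capture("top"); W=world(p); M=cv2.cvtColor(p["color"],cv2.COLOR_BGR2HSV);X,Y,Z=W[...,0],W[...,1],W[...,2]
m=(np.hypot(X-622,Y-95)<135)&(M[...,1]<40)&(M[...,2]>180)&(abs(Z-8)<9)
m=cv2.morphologyEx(m.astype(np.uint8),cv2.MORPH_OPEN,np.ones((5,5)))
k,l,st,ce=cv2.connectedComponentsWithStats(m); k=1+st[1:,4].argmax(); print(rect(W,l==k,-5,20))
E
```

```text
time_s: 19.83
eef_pos: [426.2, -22.4, 45.5]
ee_rot: [-0.001, 0.049, 0.999, -0.003]
force: [-0.2, 0.1, 0.6]
grip_width: 1.0
time_s: 20.5
eef_pos: [426.5, -22.2, 47.3]
ee_rot: [0.0, 0.049, 0.999, -0.003]
force: [-1.2, -0.3, 7.2]
grip_width: 0.792
time_s: 21.17
eef_pos: [424.7, -21.7, 114.7]
ee_rot: [-0.002, 0.049, 0.999, -0.003]
force: [-0.0, 0.4, -5.3]
grip_width: 0.786
((628.4, 95.7), (202.0, 121.1), -9.4, 8.0, 2896)
```

```bash
python3 -m jog '[[[30,18,20],[0,0,-3.8],1],[[60,35,20],[0,0,-3.8],1],[[100,58,20],[0,0,-3.8],1],[[140,82,20],[0,0,-3.8],1],[[175,102,20],[0,0,-3.8],1],[[202,118,20],[0,0,-3.8],1],[[202,118,10],[0,0,-3.8],1],[[202,118,0],[0,0,-3.8],1]]' 70
python3 -m jog '[[[0,0,-10],[0,0,0],1],[[0,0,-20],[0,0,0],1],[[0,0,-30],[0,0,0],1],[[0,0,-40],[0,0,0],1],[[0,0,-46],[0,0,0],1],[[0,0,-51],[0,0,0],1],[[0,0,-54],[0,0,0],1],[[0,0,-54],[0,0,0],1]]' 70
python3 - <<'E'
from h import *
p=capture("scene"); cv2.imwrite("pics/w4.png",cv2.resize(p["color"][180:290,220:400],None,fx=3,fy=3))
E
```

```text
time_s: 21.88
eef_pos: [627.6, 97.2, 112.7]
ee_rot: [-0.003, 0.082, 0.997, -0.003]
force: [-0.9, -1.0, -6.3]
grip_width: 0.785
time_s: 22.55
eef_pos: [627.0, 96.2, 60.8]
ee_rot: [-0.002, 0.083, 0.997, -0.003]
force: [-0.8, -0.8, -6.0]
grip_width: 0.789
```

View pics/w4.png

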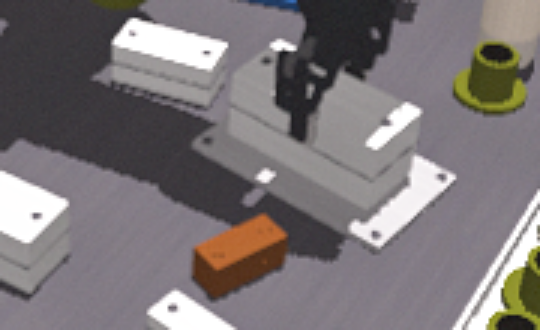

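Case a is held level just above the middle of the plate. Set it down, release, rise and measure.

```bash
python3 -m jog '[[[0,0,-2],[0,0,0],1],[[0,0,-4],[0,0,0],1],[[0,0,-5.5],[0,0,0],1],[[0,0,-5.5],[0,0,0],1],[[0,0,-5.5],[0,0,0],0],[[0,0,-5.5],[0,0,0],0],[[0,0,-5.5],[0,0,0],0],[[0,0,-5.5],[0,0,0],0]]' 70
python3 -m jog '[[[0,0,30],[0,0,0],0],[[0,0,60],[0,0,0],0],[[0,0,100],[0,0,0],0],[[-20,-20,160],[0,0,0],0],[[-60,-60,190],[0,0,5],0],[[-100,-100,190],[0,0,9],0],[[-130,-130,190],[0,0,9],0],[[-160,-170,190],[0,0,9],0]]'
cat >> h.py <<'E'
Zt=dict(a=76,b=132,c=176,d=208)
def look(names,exp,r,views=("top","scene","wrist"),dz=7):
    """exp: name->(x,y,ztop)"""
    for n in views:
        p=capture(n); W=world(p); M=cv2.cvtColor(p["color"],cv2.COLOR_BGR2HSV);X,Y,Z=W[...,0],W[...,1],W[...,2]
        for nm in names:
            x,y,zt=exp[nm]; m=(np.hypot(X-x,Y-y)<r[nm])&(M[...,1]<60)
            try: print(n,nm,rect(W,m,zt-dz,zt+dz))
            except Exception: print(n,nm,"none")
E
python3 - <<'E'
from h import *
look("ab",dict(a=(627,96,76),b=(442,-143,56)),dict(a=95,b=72))
E
```

```text
time_s: 23.27
eef_pos: [627.5, 96.2, 56.4]
ee_rot: [-0.001, 0.083, 0.997, -0.003]
force: [-1.3, 0.2, -0.4]
grip_width: 1.002
time_s: 23.93
eef_pos: [505.4, -28.9, 242.4]
ee_rot: [-0.0, 0.003, 1.0, -0.003]
force: [0.5, -0.7, -0.1]
grip_width: 1.002
top a ((624.0, 98.1), (150.7, 59.2), -9.6, 76.1, 1153)
top b ((441.7, -144.4), (124.2, 56.4), -0.3, 56.3, 1033)
scene a ((623.7, 95.2), (154.0, 72.6), -9.3, 75.1, 1061)
scene b ((442.4, -142.5), (127.5, 62.0), 0.1, 55.5, 923)
wrist a ((623.9, 97.9), (150.7, 68.8), -9.4, 75.5, 5949)
wrist b ((442.1, -140.0), (123.6, 57.2), -0.2, 55.4, 10893)
```

```bash
python3 -m jog '[[[-30,-55,-30],[0,0,0],0],[[-63,-114,-60],[0,0,0],0],[[-63,-114,-90],[0,0,0],0],[[-63,-114,-120],[0,0,0],0],[[-63,-114,-150],[0,0,0],0],[[-63,-114,-180],[0,0,0],0],[[-63,-114,-206],[0,0,0],0],[[-63,-114,-206],[0,0,0],0]]'
python3 -m jog '[[[0,0,0],[0,0,0],0],[[0,0,0],[0,0,0],1],[[0,0,0],[0,0,0],1],[[0,0,0],[0,0,0],1],[[0,0,0],[0,0,0],1],[[0,0,0],[0,0,0],1],[[0,0,0],[0,0,0],1],[[0,0,0],[0,0,0],1]]' 70
python3 -m jog '[[[0,0,15],[0,0,0],1],[[0,0,30],[0,0,0],1],[[0,0,60],[0,0,0],1],[[0,0,90],[0,0,0],1],[[0,0,120],[0,0,0],1],[[0,0,140],[0,0,0],1],[[0,0,140],[0,0,0],1],[[0,0,140],[0,0,0],1]]' 70
python3 - <<'E'
from h import *
look("ab",dict(a=(624,96,76),b=(442,-143,196)),dict(a=95,b=85),("scene",),12)
E
```

```text
time_s: 24.75
eef_pos: [442.1, -140.6, 30.6]
ee_rot: [-0.005, 0.004, 1.0, -0.0]
force: [0.6, 0.8, -1.4]
grip_width: 1.005
time_s: 25.42
eef_pos: [444.9, -142.6, 36.8]
ee_rot: [0.0, 0.004, 1.0, -0.004]
force: [-0.7, 0.6, 8.1]
grip_width: 0.645
time_s: 26.08
eef_pos: [443.8, -142.1, 175.4]
ee_rot: [-0.001, 0.004, 1.0, -0.003]
force: [0.1, -0.3, -5.1]
grip_width: 0.648
scene a ((624.7, 95.4), (152.0, 75.9), -8.4, 75.0, 1158)
scene b ((440.9, -139.1), (128.2, 92.6), -0.6, 194.1, 756)
```

```bash
python3 -m jog '[[[20,26,0],[0,0,-2],1],[[45,58,0],[0,0,-4],1],[[73,95,0],[0,0,-6],1],[[100,131,0],[0,0,-8],1],[[128,167,0],[0,0,-9],1],[[155,202,0],[0,0,-9],1],[[174,227,0],[0,0,-9],1],[[183,238.5,0],[0,0,-9],1]]' 70
python3 -m jog '[[[0,0,0],[0,0,0],1],[[0,0,-10],[0,0,0],1],[[0,0,-20],[0,0,0],1],[[0,0,-30],[0,0,0],1],[[0,0,-40],[0,0,0],1],[[0,0,-48],[0,0,0],1],[[0,0,-54],[0,0,0],1],[[0,0,-54],[0,0,0],1]]' 70
python3 - <<'E'
from h import *
look("ab",dict(a=(624,96,76),b=(624,96,140)),dict(a=100,b=85),("scene","top"),7)
E
```

```text
time_s: 26.8
eef_pos: [627.5, 100.4, 171.9]
ee_rot: [-0.003, 0.081, 0.997, -0.002]
force: [-0.3, 0.0, -4.2]
grip_width: 0.645
time_s: 27.47
eef_pos: [626.0, 95.9, 119.2]
ee_rot: [-0.003, 0.083, 0.997, -0.003]
force: [-0.7, -0.5, -4.7]
grip_width: 0.645
scene a ((624.5, 93.8), (152.3, 71.6), -7.8, 74.8, 432)
scene b ((623.5, 92.1), (125.2, 77.2), -8.4, 137.6, 502)
top a ((581.5, 66.1), (12.2, 0.3), -6.3, 75.4, 6)
top b ((0.0, 0.0), (0.0, 0.0), 0.0, nan, 0)
  return _methods._mean(a, axis=axis, dtype=dtype,
  ret = ret.dtype.type(ret / rcount)
```

```bash
python3 -m jog '[[[0,0,-2],[0,0,0],1],[[0,0,-4],[0,0,0],1],[[0,0,-6.5],[0,0,0],1],[[0,0,-6.5],[0,0,0],1],[[0,0,-6.5],[0,0,0],0],[[0,0,-6.5],[0,0,0],0],[[0,0,-6.5],[0,0,0],0],[[0,0,-6.5],[0,0,0],0]]' 70
python3 -m jog '[[[0,0,30],[0,0,0],0],[[0,0,60],[0,0,0],0],[[0,0,90],[0,0,0],0],[[-20,0,110],[0,0,0],0],[[-60,0,110],[0,0,7],0],[[-100,0,110],[0,0,14],0],[[-130,5,110],[0,0,18],0],[[-150,10,110],[0,0,18],0]]'
python3 - <<'E'
from h import *
look("abc",dict(a=(624,96,76),b=(624,96,132),c=(451,126,44)),dict(a=100,b=85,c=65))
E
```

```text
time_s: 28.23
eef_pos: [627.0, 96.3, 114.9]
ee_rot: [-0.001, 0.083, 0.997, -0.003]
force: [-0.1, 0.8, -0.4]
grip_width: 1.001
time_s: 28.9
eef_pos: [474.2, 106.4, 224.9]
ee_rot: [-0.001, -0.076, 0.997, -0.003]
force: [0.3, -0.2, -0.5]
grip_width: 1.0
top a ((662.5, 55.5), (59.0, 8.4), -4.9, 75.2, 61)
top b ((659.8, 87.2), (56.0, 50.5), 81.0, 132.0, 383)
top c ((0.0, 0.0), (0.0, 0.0), 0.0, nan, 0)
scene a ((624.2, 92.8), (152.0, 71.7), -6.0, 75.1, 435)
scene b ((623.8, 95.7), (126.1, 61.1), -9.2, 131.1, 749)
scene c ((452.3, 126.6), (100.4, 50.0), 8.4, 42.8, 391)
wrist a ((621.7, 98.0), (147.7, 67.8), -10.0, 75.6, 2661)
wrist b ((598.1, 102.1), (74.7, 56.7), -9.5, 131.5, 4832)
wrist c ((451.3, 130.3), (97.6, 43.6), 8.8, 43.5, 6034)
  return _methods._mean(a, axis=axis, dtype=dtype,
  ret = ret.dtype.type(ret / rcount)
```

```bash
python3 -m jog '[[[-23,20.5,-30],[0,0,0],0],[[-23,20.5,-60],[0,0,0],0],[[-23,20.5,-95],[0,0,0],0],[[-23,20.5,-130],[0,0,0],0],[[-23,20.5,-160],[0,0,0],0],[[-23,20.5,-180],[0,0,0],0],[[-23,20.5,-195],[0,0,0],0],[[-23,20.5,-195],[0,0,0],0]]'
python3 -m jog '[[[0,0,0],[0,0,0],0],[[0,0,0],[0,0,0],0],[[0,0,0],[0,0,0],1],[[0,0,0],[0,0,0],1],[[0,0,0],[0,0,0],1],[[0,0,0],[0,0,0],1],[[0,0,0],[0,0,0],1],[[0,0,0],[0,0,0],1]]' 60
python3 -m jog '[[[0,0,15],[0,0,0],1],[[0,0,30],[0,0,0],1],[[0,0,65],[0,0,0],1],[[0,0,100],[0,0,0],1],[[0,0,140],[0,0,0],1],[[0,0,180],[0,0,0],1],[[0,0,185],[0,0,0],1],[[0,0,185],[0,0,0],1]]' 60
python3 - <<'E'
from h import *
look("bc",dict(b=(624,96,132),c=(451,127,230)),dict(b=95,c=75),("scene",),10)
E
```

```text
time_s: 29.72
eef_pos: [453.2, 126.4, 26.7]
ee_rot: [-0.003, -0.074, 0.997, -0.003]
force: [0.3, 0.3, 0.2]
grip_width: 0.999
time_s: 30.38
eef_pos: [454.2, 126.8, 30.1]
ee_rot: [-0.0, -0.074, 0.997, -0.003]
force: [-1.0, -0.0, 6.8]
grip_width: 0.502
time_s: 31.05
eef_pos: [454.4, 126.8, 216.3]
ee_rot: [0.001, -0.074, 0.997, -0.003]
force: [-0.2, -0.2, -3.7]
grip_width: 0.503
scene b ((623.8, 95.4), (127.3, 61.6), -9.7, 130.8, 809)
scene c ((453.9, 121.8), (101.8, 68.1), 20.5, 228.8, 379)
```

```bash
python3 -m jog '[[[25,-5,0],[0,0,-3],1],[[55,-10,0],[0,0,-6],1],[[85,-15,0],[0,0,-10],1],[[115,-21,0],[0,0,-14],1],[[140,-26,0],[0,0,-18],1],[[160,-29,0],[0,0,-18],1],[[170,-31,0],[0,0,-18],1],[[172,-31,0],[0,0,-18],1]]' 60
python3 -m jog '[[[0,0,-5],[0,0,0],1],[[0,0,-15],[0,0,0],1],[[0,0,-25],[0,0,0],1],[[0,0,-35],[0,0,0],1],[[0,0,-43],[0,0,0],1],[[0,0,-48],[0,0,0],1],[[0,0,-48],[0,0,0],1],[[0,0,-48],[0,0,0],1]]' 60
python3 - <<'E'
from h import *
look("bc",dict(b=(624,96,132),c=(624,96,180)),dict(b=100,c=85),("scene",),7)
E
```

```text
time_s: 31.77
eef_pos: [626.1, 95.1, 210.6]
ee_rot: [-0.004, 0.083, 0.997, -0.003]
force: [0.8, 0.5, -2.3]
grip_width: 0.504
time_s: 32.43
eef_pos: [625.7, 95.8, 166.4]
ee_rot: [-0.002, 0.083, 0.997, -0.003]
force: [0.2, 0.8, -1.6]
grip_width: 0.51
scene b ((625.5, 94.8), (125.9, 60.0), -9.0, 130.9, 376)
scene c ((626.6, 91.6), (97.1, 65.3), -22.3, 179.1, 344)
```

```bash
python3 -m jog '[[[0,0,-2],[0,0,0],1],[[0,0,-3.5],[0,0,0],1],[[0,0,-5],[0,0,0],1],[[0,0,-5],[0,0,0],1],[[0,0,-5],[0,0,0],0],[[0,0,-5],[0,0,0],0],[[0,0,-5],[0,0,0],0],[[0,0,-5],[0,0,0],0]]' 60
python3 -m jog '[[[0,0,20],[0,0,0],0],[[0,0,40],[0,0,0],0],[[0,0,65],[0,0,0],0],[[-5,-30,70],[0,0,0],0],[[-10,-70,70],[0,0,-1],0],[[-10,-110,70],[0,0,-1],0],[[-10,-150,70],[0,0,-1],0],[[-10,-190,70],[0,0,-1],0]]'
python3 - <<'E'
from h import *
look("abcd",dict(a=(624,96,76),b=(624,96,132),c=(624,96,176),d=(645,-155,32)),dict(a=100,b=85,c=75,d=48))
cv2.imwrite("pics/w5.png",capture("scene")["color"])
E
```

```text
time_s: 33.15
eef_pos: [625.8, 95.7, 161.3]
ee_rot: [-0.001, 0.083, 0.997, -0.003]
force: [1.0, -0.4, 0.2]
grip_width: 0.997
time_s: 33.82
eef_pos: [615.4, -96.0, 231.6]
ee_rot: [-0.001, 0.091, 0.996, -0.003]
force: [1.5, -0.3, -0.3]
grip_width: 0.996
top a ((622.7, 93.6), (151.0, 68.5), -9.7, 75.7, 315)
top b ((622.7, 93.3), (124.6, 55.4), -9.6, 131.7, 274)
top c ((623.0, 93.3), (99.3, 44.5), -9.5, 176.1, 739)
top d ((0.0, 0.0), (0.0, 0.0), 0.0, nan, 0)
scene a ((624.1, 92.6), (151.1, 69.0), -8.6, 75.5, 432)
scene b ((630.1, 93.5), (113.9, 58.7), -8.1, 131.0, 335)
scene c ((624.5, 95.4), (97.9, 50.3), -9.1, 175.0, 476)
scene d ((646.0, -154.2), (74.6, 34.9), -11.9, 31.5, 389)
wrist a ((621.2, 81.9), (149.9, 39.5), -10.2, 75.5, 4467)
wrist b ((623.9, 69.0), (117.6, 18.4), -0.6, 131.1, 2894)
wrist c ((0.0, 0.0), (0.0, 0.0), 0.0, nan, 0)
wrist d ((645.1, -151.1), (72.3, 32.1), -10.9, 31.5, 2553)
  return _methods._mean(a, axis=axis, dtype=dtype,
  ret = ret.dtype.type(ret / rcount)
```

View pics/w5.png

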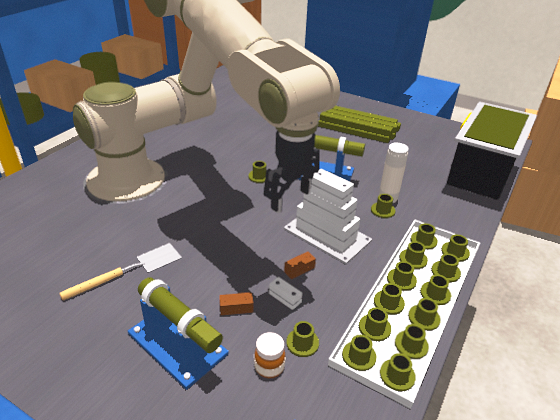

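The scene view shows a, b and c stacked neatly at about (330,220), with d free at (285,290). Fetch d.

```bash
python3 -m jog '[[[30,-58,-30],[0,0,0],0],[[30,-58,-60],[0,0,0],0],[[30,-58,-95],[0,0,0],0],[[30,-58,-130],[0,0,0],0],[[30,-58,-160],[0,0,0],0],[[30,-58,-185],[0,0,0],0],[[30,-58,-200],[0,0,0],0],[[30,-58,-207],[0,0,0],0]]'
python3 -m jog '[[[0,0,0],[0,0,0],0],[[0,0,0],[0,0,0],0],[[0,0,0],[0,0,0],1],[[0,0,0],[0,0,0],1],[[0,0,0],[0,0,0],1],[[0,0,0],[0,0,0],1],[[0,0,0],[0,0,0],1],[[0,0,0],[0,0,0],1]]' 50
python3 -m jog '[[[0,0,15],[0,0,0],1],[[0,0,30],[0,0,0],1],[[0,0,65],[0,0,0],1],[[0,0,100],[0,0,0],1],[[0,0,140],[0,0,0],1],[[0,0,180],[0,0,0],1],[[0,0,215],[0,0,0],1],[[0,0,220],[0,0,0],1]]' 50
python3 - <<'E'
from h import *
look("cd",dict(c=(624,96,176),d=(645,-155,250)),dict(c=75,d=60),("scene",),12)
E
```

```text
time_s: 34.68
eef_pos: [644.9, -150.2, 21.7]
ee_rot: [-0.004, 0.09, 0.996, -0.002]
force: [-0.5, 0.1, 0.7]
grip_width: 1.004
time_s: 35.35
eef_pos: [646.1, -152.4, 25.1]
ee_rot: [-0.001, 0.091, 0.996, -0.003]
force: [-0.9, -0.5, 4.9]
grip_width: 0.363
time_s: 36.02
eef_pos: [647.0, -152.8, 251.7]
ee_rot: [0.004, 0.091, 0.996, -0.004]
force: [0.9, -0.1, -1.6]
grip_width: 0.36
scene c ((624.9, 95.0), (100.0, 51.6), -11.8, 174.7, 518)
scene d ((649.8, -155.5), (72.7, 57.5), -34.8, 255.8, 504)
```

```bash
python3 -m jog '[[[-2,25,0],[0,0,1],1],[[-5,60,0],[0,0,1],1],[[-9,100,0],[0,0,1],1],[[-12,140,0],[0,0,1],1],[[-16,180,0],[0,0,1],1],[[-19,215,0],[0,0,1],1],[[-21,240,0],[0,0,1],1],[[-21.5,248,0],[0,0,1],1]]' 50
python3 -m jog '[[[0,0,0],[0,0,0],1],[[0,0,-5],[0,0,0],1],[[0,0,-13],[0,0,0],1],[[0,0,-21],[0,0,0],1],[[0,0,-29],[0,0,0],1],[[0,0,-35],[0,0,0],1],[[0,0,-35],[0,0,0],1],[[0,0,-35],[0,0,0],1]]' 50
python3 - <<'E'
from h import *
look("cd",dict(c=(624,96,176),d=(624,96,217)),dict(c=75,d=60),("scene",),8)
E
```

```text
time_s: 36.73
eef_pos: [623.0, 99.6, 242.5]
ee_rot: [-0.003, 0.081, 0.997, -0.002]
force: [0.6, 0.3, -1.4]
grip_width: 0.364
time_s: 37.4
eef_pos: [624.2, 95.5, 209.0]
ee_rot: [-0.002, 0.083, 0.997, -0.003]
force: [0.6, 1.1, -1.3]
grip_width: 0.366
scene c ((623.8, 93.3), (100.2, 46.7), -7.8, 174.7, 321)
scene d ((630.1, 87.1), (68.3, 53.6), 38.5, 215.1, 239)
```

Lower about 8 mm, release, retreat straight up and then away.

```bash
python3 -m jog '[[[0.5,0,-2],[0,0,0],1],[[0.5,0,-4],[0,0,0],1],[[0.5,0,-6],[0,0,0],1],[[0.5,0,-7.5],[0,0,0],1],[[0.5,0,-7.5],[0,0,0],1],[[0.5,0,-7.5],[0,0,0],0],[[0.5,0,-7.5],[0,0,0],0],[[0.5,0,-7.5],[0,0,0],0]]' 50
python3 -m jog '[[[0,0,0],[0,0,0],0],[[0,0,10],[0,0,0],0],[[0,0,30],[0,0,0],0],[[0,0,55],[0,0,0],0],[[0,0,75],[0,0,0],0],[[-20,-30,80],[0,0,0],0],[[-50,-60,80],[0,0,0],0],[[-80,-95,80],[0,0,0],0]]'
python3 -m jog '[[[-40,0,0],[0,0,0],0],[[-80,0,0],[0,0,0],0],[[-120,0,0],[0,0,0],0],[[-160,-20,0],[0,0,0],0],[[-180,-40,0],[0,0,0],0],[[-180,-60,0],[0,0,0],0],[[-180,-60,0],[0,0,0],0],[[-180,-60,0],[0,0,0],0]]'
python3 - <<'E'
from h import *
look("abcd",dict(a=(624,96,76),b=(624,96,132),c=(624,96,176),d=(624,96,208)),dict(a=100,b=85,c=75,d=60),("top","scene"),6)
for n in("top","scene"):
    p=capture(n); print(n,flatang(p,(477.8,349.3),13.6,0),flatang(p,(521.8,-380.5),-10.7,0))
cv2.imwrite("pics/w6.png",p["color"])
E
```

```text
time_s: 38.12
eef_pos: [624.9, 95.8, 202.2]
ee_rot: [-0.001, 0.083, 0.997, -0.003]
force: [-0.8, -0.3, -0.6]
grip_width: 0.776
time_s: 38.78
eef_pos: [547.0, 4.2, 282.8]
ee_rot: [-0.001, 0.082, 0.997, -0.003]
force: [0.3, -1.0, 1.2]
grip_width: 0.999
time_s: 39.45
eef_pos: [368.2, -55.8, 282.8]
ee_rot: [-0.001, 0.084, 0.996, -0.003]
force: [-0.3, 0.4, 0.3]
grip_width: 0.998
top a ((622.9, 93.8), (149.9, 68.5), -9.5, 75.9, 301)
top b ((622.7, 93.6), (125.0, 56.4), -9.7, 132.0, 272)
top c ((622.9, 93.0), (98.4, 44.1), -9.6, 175.9, 250)
top d ((623.5, 92.8), (72.7, 32.2), -9.1, 208.0, 421)
scene a ((624.7, 96.0), (151.3, 75.7), -10.3, 75.2, 395)
scene b ((624.5, 94.9), (125.0, 59.5), -9.3, 131.4, 322)
scene c ((623.4, 92.8), (102.4, 46.1), -6.7, 175.2, 269)
scene d ((623.4, 94.6), (75.2, 36.4), -7.9, 206.9, 269)
top (np.float64(188.76924891909036), np.int64(-3), array([-2.6, -0. ]), np.int64(240)) (np.float64(193.97154484727798), np.int64(0), array([-3. ,  0.6]), np.int64(219))
scene (np.float64(187.26932870670626), np.int64(-3), array([1. , 1.2]), np.int64(182)) (np.float64(161.91823030105246), np.int64(-3), array([-0.5,  0.9]), np.int64(404))
```

View pics/w6.png

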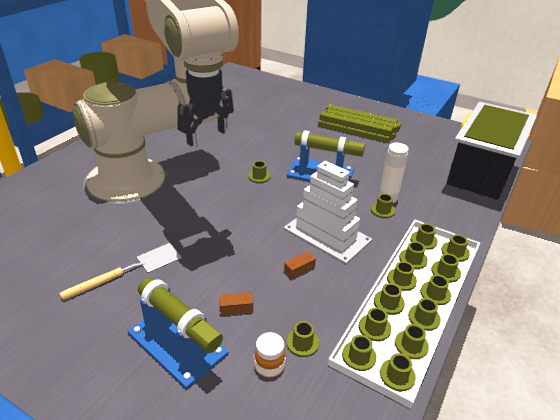

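The picture shows the complete four-case stack at (330,205), both shafts with flats up at (205,335) and (357,147), and the bystanders where they were. All the measurements agree, so I'm handing in.

```bash
python3 -c "
from rig import ctrl
print(ctrl.finish_job())"
```

```text
the job is handed in; nothing more can be done
None
```

The bench is ready and the job is handed in, at about 40 s of the 210 s allowed. `finish_job` reports no verdict, so what follows is from my own last checks.

- **Shafts:** I turned both by gripping them between the posts and rotating the tool about the shaft axis, the left one in two strokes (about 218° in all) and the right one by about 58°. The last checks put the left flat about 3° from up and the right flat 0 to 3° off, against a limit of 8°. My fit works in 3° steps, and one earlier reading of the left flat was 6°.
- **Stack:** All four cases were present and are stacked a, b, c, d on the base plate. In the top view their centres agree within 1 mm and their yaws within 0.6°, and the tops are at 76, 132, 176 and 208 mm as they should be. The stack centre is about 5 mm from the plate's centre.
- **Disagreements:** The scene camera, which sees the cases partly hidden, spreads the centres up to about 3 mm and the yaws up to about 3.6°. Top, scene and wrist cameras also differ by 2 to 5 mm on absolute positions.
- **Along the way:** Case a was knocked about 25 mm aside before I picked it up, so I located it again first. No grip slipped noticeably.
- **Left alone:** In the last picture the bystanders and the brown look-alikes look unmoved (I did not measure them), and the robot is clear of everything.

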